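Square a medicine carton into the reader's corner stop

TASK

On the goods-in bench, push the big medicine carton along the bench with the fingertips until it sits squarely in the inner corner of the metal corner stop: its long side flush against the long fence and its end flush against the short fence with the code reader. Push gently so that it is not crushed, keep it flat on the bench (no lifting or tipping), leave the small carton, the jar and the roll of tape alone, and finish with the robot clear.

Things in the scene. Friction and masses are not known exactly. Their poses are not given: they have to be found in the camera images.
- carton: the big medicine carton to push: pale paper-white closed box, 90 mm (its x) by 120 mm (its y), 45 mm high, 0.17 to 0.35 kg, loose on the bench. Origin at the centre of its underside, z up. It starts turned up to 18 degrees from the stop's axes, inside the angle of the stop, 5 to 14 cm short of each fence.
- stop: fixed L-shaped aluminium stop, fences 12 mm thick, 30 mm high. Origin on the bench at the inner corner; x points away from the robot (within 9 degrees), y left, z up. Long fence: inner face x = 0, from y = 0 to -330 mm. Short fence: inner face y = 0, from x = 0 to -170 mm, black reader housing (56 mm high) outside it. Seated carton: origin at x = -45, y = -60 mm, axes along the stop's.
- small_carton: bystander, leave alone: small pale carton 50 by 80 mm, 30 mm high, loose. Origin at the centre of its underside.
- bottle: bystander, leave alone: round white jar, 52 mm in diameter, 85 mm high, loose. Origin at the centre of its underside.
- tape: bystander, leave alone: roll of clear tape lying flat, a ring 90 mm outside, 74 mm inside, 25 mm high, loose. Origin at the centre of its underside.
Mind the look-alikes: they are no part of the job. What is shaped like the carton but blue or pink is not meant.

How it is judged:
By the outcome, as a careful person would: the job done as asked, in the order asked, and still so for the second after the job is handed in, with the robot touching nothing.
It also fails if it takes over 67 s, if anything falls off the work surface, if the arm or the gripper's body presses on something with over 40 N, if the wrist force passes 120 N, or if a joint passes its speed limit or range.

ROBOT

A 6-joint arm with a two-finger parallel gripper is mounted at the origin on the work surface. World frame = base frame: x ahead of the robot, y to its left, z up, the work surface at z = 0. Lengths are in m, angles in rad, forces in N, time in s.
With the tool pointing down it reaches from about 0.375 to 0.975 m from the base axis. Payload 3.8 kg.
Tool frame: the origin (TCP) lies at the very end of the fingers, on their centre line; the grasp point (between the pads) lies 19 mm behind it; z points along the fingers, y is the line along which they close (so a half turn about z gives the same grasp; the last joint's range is limited). The gripper opens to 85 mm and grips with 20 to 120 N. Pads are 22 mm wide; open, the fingers measure 114 mm over their backs; the gripper's body (76 mm by 85 mm) begins 54 mm behind the grasp point. The pads swing forward as they close: fully open they stand 13 mm farther back than shut.
Start: joints at [-1.323, 0.264, 1.604, -0, 1.274, -0.037], TCP at [0.19, -0.648, 0.231] pointing down, gripper open.
Joint ranges: [-2.63, 2.63], [-0.94, 2.18], [0.31, 2.57], [-1.31, 4.45], [0, 2.66], [-2.55, 2.55]. Speed limits (rad/s): [2.57, 2.57, 3.14, 3.14, 3.14, 3.14].

INTERFACE

Orientations are given as a rotation vector (axis times angle).
In Python, from workcell import * gives the robot as it stands.
- The arm moves only by the shell command python3 -m crank 'ROWS' [OPENING] [FORCE]. ROWS is JSON, a list that holds one entry, the list of rows, each a list of 6 numbers: the shift along the tool's x, y, z in cm, then the turn, a rotation vector about the tool's x, y, z in rad. In form: [[[dx, dy, dz, ax, ay, az], ...]]. A call has 1 to 8 rows; each row shifts and turns the commanded pose from where the row before left it, along the tool's axes as they then stand; what a row does not reach is not made up. A row lasts 1/12 s, in which the tool goes at most 41.7 mm and 7.16 degrees, less where a joint would pass 70% of its speed; a pose out of reach is approached as far as the arm can. A call with a gripper value outside its range is refused whole. OPENING is the finger opening in cm, from 0 to 8.54, set as the call begins (- or left out, the last holds). The fingers move at their own pace and stop on an object; FORCE is the grip in N (left out, the last holds). Time passes only in rows, so rows that do not move let the fingers close. It gives the time, the measured TCP pose, the force, the opening and the grip force at its end, in the units of the state.
- read_state(): the state, without advancing time (a new reading comes with each control period).
- read_camera(name): name is "side" or "top" or "wrist"; returns the picture (400x640x3 uint8, blue, green, red); there is no depth.
- camera_model(name): a dict with "camera_matrix" (3x3 intrinsics, pixels), "k1" (the pictures are not rectified: a ray, as slopes to the right and down, at radius r is drawn at 1 + k1 r^2 times it, then the intrinsics apply), "R" (3x3) and "t" (3): a world point X has camera coordinates R X + t. Camera axes: x right, y down, z forward; pixel columns grow to the right and rows downward; lengths in m; the calibration is good to about 2 mm. A picture is of the moment at which its call begins: read the wrist's pose just before it. camera_model takes no time and is no camera call; for the wrist camera it gives the pose at the moment of the call.
- finish_job(): hands the job in; it is judged then, once.
The state is a dict: "time": time; "q": joint angles; "joint_vel": joint speeds; "joint_torque": joint torques, N m; "tool_pos": TCP position; "tcp_rot": TCP orientation; "wrist_force": force on the tool from outside, world axes, zero at the start; "torque": the same for the moment, N m; "width": opening from 0.0 (shut) to 1.0 (fully open); "grip_force": force on a finger pad.
Only numpy, scipy, OpenCV 4.12 (cv2) and the standard library are available. Lean on these libraries where they do the work, as an engineer would, in place of code of your own. Each camera call takes 0.05 s, during which the arm holds its last target. There are 200 camera calls.

## Working session

There is one attempt and no reset: what is moved stays moved. The work goes in short steps, Python scripts to look and compute and a shell command to move; the robot and the scene stay as the last step left them, time stands still between calls to the robot, and variables do not carry over. Pictures are saved under pics/ and viewed, at most 10 in all, crops included, and the job is handed in when it is done.

```bash
mkdir -p pics
cat > h.py <<'E'
from workcell import *
import numpy as np, cv2
from scipy.spatial.transform import Rotation as Ro
def snap(n,f):
    m=camera_model(n); im=np.array(read_camera(n)); cv2.imwrite('pics/'+f,im); return im,m
def w(m,px,z):
    K=np.array(m['camera_matrix']);R=np.array(m['R']);t=np.array(m['t']);k=m['k1'];out=[]
    for (u,v) in px:
        d=np.array([(u-K[0,2])/K[0,0],(v-K[1,2])/K[1,1]]);s=d.copy()
        for _ in range(20): s=d/(1+k*(s@s))
        r=R.T@np.array([*s,1]);c=-R.T@t
        out.append(c+r*(z-c[2])/r[2])
    return np.array(out)
E
python3 - <<'E'
from h import *
im,m=snap('top','top0.png')
im2,_=snap('side','side0.png')
print({k:np.round(v,3).tolist() for k,v in m.items()})
s=read_state();print(s['tool_pos'],s['tcp_rot'],s['time'])
E
```

```text
{'camera_matrix': [[405.758, 0.0, 321.355], [0.0, 405.758, 197.959], [0.0, 0.0, 1.0]], 'k1': -0.091, 'R': [[-0.024, -1.0, 0.003], [-0.991, 0.023, -0.131], [0.131, -0.006, -0.991]], 't': [0.007, 0.537, 1.092]}
[ 0.1894495  -0.64717298  0.230032  ] [-3.10773877e+00 -4.45449931e-01  3.42793970e-04] 0.1
```

View pics/top0.png

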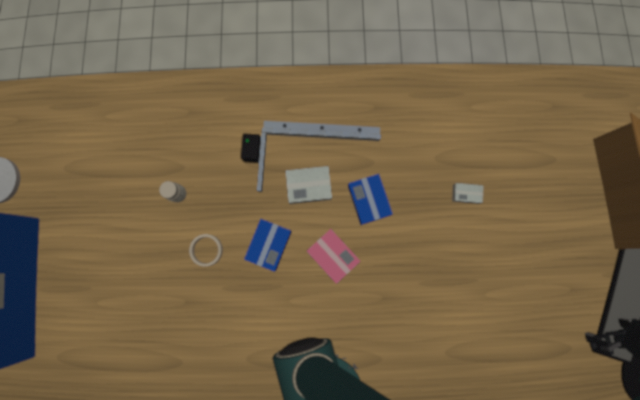

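View pics/side0.png

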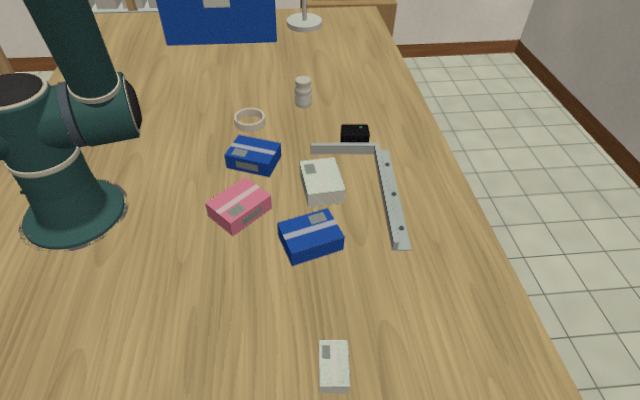

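The top view shows the white carton at about (309,184) and the stop's inner corner near (266,134). A blue carton is close to the white one at (370,199), with another blue at (268,245) and a pink one at (333,256). I'll enlarge this area.

Run:
```python
import cv2
im=cv2.imread('pics/top0.png')
c=im[110:285,230:400]
cv2.imwrite('pics/c0.png',cv2.resize(c[:130],None,fx=4.5,fy=4.5,interpolation=cv2.INTER_CUBIC))
```

```text
(no output)
```

View pics/c0.png

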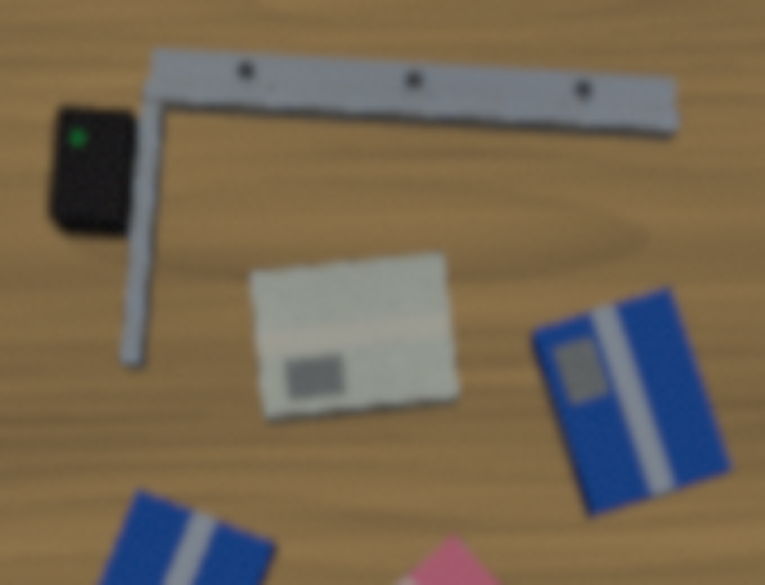

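The crop shows the carton's top corners at (250,270), (443,255), (459,400) and (267,417). The long fence's inner top edge runs from (162,98) to (677,123), and the short fence from (160,100) to (143,362).

```bash
cat >> h.py <<'E'
def geo(m,C,L,S):
    # C: corners top-left,top-right,bottom-right,bottom-left; L: long fence 2 px from corner; S: short fence 2 px
    c=w(m,C,.045)[:,:2]; l=w(m,L,.03)[:,:2]; s=w(m,S,.03)[:,:2]
    dl=l[0]-l[1]; ds=s[0]-s[1]          # +y , +x of stop
    a=np.arctan2(-dl[0],dl[1]); b=np.arctan2(ds[1],ds[0])
    A=np.array([dl,-ds]).T; k=np.linalg.solve(A,s[0]-l[0]); o=l[0]+dl*k[0]
    yc=(c[0]+c[3]-c[1]-c[2]); th=np.arctan2(-yc[0],yc[1])
    xc=(c[0]+c[1]-c[2]-c[3]); th2=np.arctan2(xc[1],xc[0])
    cen=c.mean(0); Rm=np.array([[np.cos(a),-np.sin(a)],[np.sin(a),np.cos(a)]])
    print('stop yaw',np.degrees([a,b]),'o',o,'carton',cen,'yaw',np.degrees([th,th2]),'size',np.linalg.norm(yc)/2,np.linalg.norm(xc)/2)
    print('carton in stop mm',(Rm.T@(cen-o))*1000,'corners in stop mm\n',np.round((c-o)@Rm*1000,1))
E
python3 - <<'E'
from h import *
m=camera_model('top')
f=lambda L:[(u/4.5+230-.4,v/4.5+110-.4) for u,v in L]
geo(m,f([(250,270),(443,255),(459,400),(267,417)]),f([(162,98),(677,123)]),f([(160,100),(143,362)]))
print(w(m,f([(533,330),(590,515),(730,468),(670,290),(140,490),(275,545),(455,535)]),.045))
s=read_state();print(Ro.from_rotvec(s['tcp_rot']).as_matrix().round(3), camera_model('wrist')['R'].round(2))
E
```

```text
stop yaw [-4.1920739  -3.79806245] o [0.73389691 0.15073635] carton [0.57536637 0.02938474] yaw [3.46010918 5.24893888] size 0.11880292755277351 0.0916263679323244
carton in stop mm [-149.23558478 -132.61555987] corners in stop mm
 [[-111.7  -65.7]
 [ -96.4 -184.5]
 [-186.3 -198.5]
 [-202.6  -81.8]]
[[ 0.5759692  -0.08034865  0.045     ]
 [ 0.46127088 -0.11133999  0.045     ]
 [ 0.48782667 -0.19809424  0.045     ]
 [ 0.59911381 -0.16599321  0.045     ]
 [ 0.48290065  0.16207331  0.045     ]
 [ 0.4476216   0.08025213  0.045     ]
 [ 0.45113488 -0.02897082  0.045     ]]
[[ 0.96   0.281 -0.001]
 [ 0.281 -0.96   0.002]
 [ 0.    -0.002 -1.   ]] [[ 0.28 -0.96 -0.  ]
 [-0.91 -0.27  0.31]
 [-0.3  -0.08 -0.95]]
```

```bash
python3 -m crank '[[[0,0,0,0,0,0.118],[0,0,0,0,0,0.118],[0,0,0,0,0,0.118],[1.3,-3.5,0,0,0,0],[1.3,-3.5,0,0,0,0],[1.3,-3.5,0,0,0,0],[1.3,-3.5,0,0,0,0],[1.3,-3.5,0,0,0,0]]]' 6; python3 -m crank '[[[1.3,-3.5,0,0,0,0],[1.3,-3.5,0,0,0,0],[1.3,-3.5,0,0,0,0],[1.3,-3.5,0,0,0,0],[1.3,-3.5,0,0,0,0],[1.3,-3.5,0,0,0,0],[1.3,-3.5,0,0,0,0],[1.3,-3.5,0,0,0,0]]]'; python3 -m crank '[[[1.3,-3.5,0,0,0,0],[1.3,-3.5,0,0,0,0],[1.3,-3.5,0,0,0,0],[1.3,-3.5,0,0,0,0],[1.3,-3.5,0,0,0,0],[1.3,-3.5,0,0,0,0],[1.3,-3.5,0,0,0,0],[0,0,0,0,0,0]]]'
cat >> h.py <<'E'
def st(a=-4.0,o=(.7339,.1507)):
    s=read_state();p=np.array(s['tool_pos']);R=Ro.from_rotvec(s['tcp_rot']).as_matrix()
    r=Ro.from_euler('z',a,degrees=True).as_matrix()
    print('t',s['time'],'tcp in stop mm',(r.T@(p-[*o,0])*1000).round(1),'tool yaw',np.degrees(np.arctan2(R[1,0],R[0,0])).round(2),'tilt',R[:,2].round(3),'F stop',(r.T@s['wrist_force']).round(1),'w',s['width'])
E
python3 -c "
from h import *
st();snap('wrist','w1.png')"
```

```text
time: 0.77
tool_pos: [0.2667, -0.4758, 0.2305]
tcp_rot: [-3.138, 0.11, 0.001]
wrist_force: [0.4, 0.7, 0.8]
width: 0.703
grip_force: 0.0
time: 1.43
tool_pos: [0.3897, -0.2037, 0.231]
tcp_rot: [-3.14, 0.109, 0.0]
wrist_force: [1.5, 0.5, 0.2]
width: 0.706
grip_force: 0.0
time: 2.1
tool_pos: [0.4991, 0.0379, 0.231]
tcp_rot: [-3.137, 0.101, -0.001]
wrist_force: [-0.9, -0.7, 0.3]
width: 0.704
grip_force: 0.0
t 2.1 tcp in stop mm [-226.4 -128.9  231. ] tool yaw -3.68 tilt [ 0.001  0.003 -1.   ] F stop [-0.8 -0.7  0.3] w 0.7044494858720451
```

View pics/w1.png

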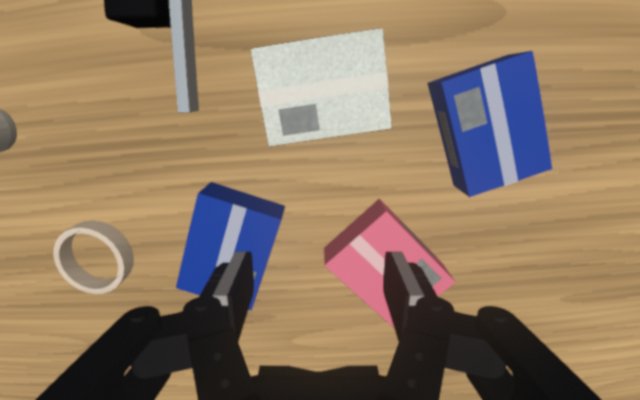

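The wrist view shows the carton's top corners at (252,49), (382,29), (391,128) and (270,145). The blue box's top is at (210,183), (285,207) and the pink box's tip at (378,200).

```bash
python3 -c "
from h import *
m=camera_model('wrist')
r=Ro.from_euler('z',-4,degrees=True).as_matrix()
f=lambda L,z:((w(m,L,z)-[.7339,.1507,0])@r*1000).round(1)
print(f([(252,49),(382,29),(391,128),(270,145)],.045));print(f([(205,190),(285,207),(383,208),(430,85),(469,196)],.045));print(f([(190,0),(198,108)],.03))"
```

```text
[[-115.   -71.3   45. ]
 [ -97.6 -188.    45. ]
 [-185.5 -201.4   45. ]
 [-202.6  -84.7   45. ]]
[[-248.6  -16.4   45. ]
 [-266.5  -97.7   45. ]
 [-267.1 -198.7   45. ]
 [-145.2 -235.6   45. ]
 [-253.7 -287.3   45. ]]
[[ -69.6  -12.5   30. ]
 [-168.   -11.9   30. ]]
```

```bash
python3 -m crank '[[[-0.4,0.7,0,0,0,0.005],[0,0,3.7,0,0,0],[0,0,3.7,0,0,0],[0,0,3.7,0,0,0],[0,0,3.7,0,0,0],[0,0,3.7,0,0,0],[0,0,2.5,0,0,0],[0,0,0.5,0,0,0]]]'; python3 -m crank '[[[0,0,0,0,0,0],[0,0,0,0,0,0]]]' ; python3 -c "
from h import *
st()"
```

```text
time: 2.82
tool_pos: [0.4871, 0.0238, 0.0114]
tcp_rot: [3.138, -0.12, -0.016]
wrist_force: [-1.6, 0.8, -1.8]
width: 0.701
grip_force: 0.0
time: 2.98
tool_pos: [0.4934, 0.0247, 0.0173]
tcp_rot: [3.139, -0.119, 0.001]
wrist_force: [0.5, 0.6, 1.5]
width: 0.701
grip_force: 0.0
t 2.9833 tcp in stop mm [-231.2 -142.5   17.3] tool yaw -4.35 tilt [ 0.001 -0.    -1.   ] F stop [0.5 0.6 1.5] w 0.7008535465863053
```

```bash
python3 -m crank '[[[0.6,0,0,0,0,0],[0.6,0,0,0,0,0],[0.5,0,0,0,0,0],[0.5,0,0,0,0,0],[0.5,0,0,0,0,0],[0.5,0,0,0,0,0],[0.5,0,0,0,0,0],[0.5,0,0,0,0,0]]]'; python3 -m crank '[[[0.5,0,0,0,0,0],[0.5,0,0,0,0,0],[0.5,0,0,0,0,0],[0.5,0,0,0,0,0],[0.5,0,0,0,0,0],[0.5,0,0,0,0,0],[0.4,0,0,0,0,0],[0.3,0,0,0,0,0]]]' ; python3 -c "
from h import *
st();snap('wrist','w2.png');st()"
```

```text
time: 3.65
tool_pos: [0.535, 0.0229, 0.0161]
tcp_rot: [-3.139, 0.116, 0.001]
wrist_force: [-1.7, 1.1, 0.9]
width: 0.705
grip_force: 1.0
time: 4.32
tool_pos: [0.5724, 0.0199, 0.0163]
tcp_rot: [3.139, -0.117, 0.0]
wrist_force: [-1.7, -0.5, 0.2]
width: 0.704
grip_force: 0.8
t 4.3167 tcp in stop mm [-152.  -141.8   16.3] tool yaw -4.26 tilt [ 0. -0. -1.] F stop [-1.6 -0.6  0.2] w 0.7038569588199746
t 4.3667 tcp in stop mm [-151.5 -141.8   16.4] tool yaw -4.26 tilt [ 0.001 -0.    -1.   ] F stop [ 0.6  0.3 -0. ] w 0.7018984935083331
```

View pics/w2.png

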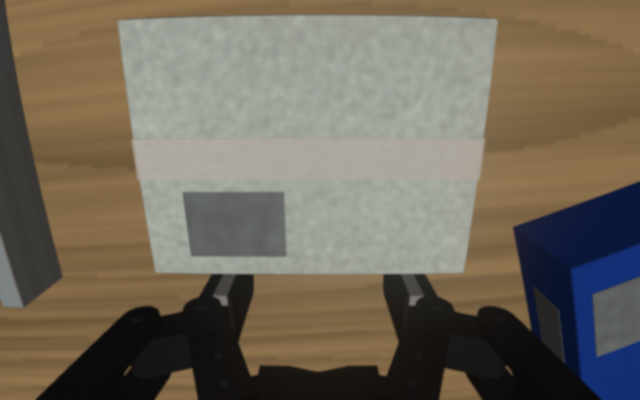

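The carton is now square to both fingertips (rear top edge from (157,272) to (465,272)) and the blue box is clear on the right. I'll continue in x and slow down near the fence.

```bash
python3 -m crank '[[[0.5,0,0,0,0,0],[0.5,0,0,0,0,0],[0.5,0,0,0,0,0],[0.5,0,0,0,0,0],[0.5,0,0,0,0,0],[0.5,0,0,0,0,0],[0.5,0,0,0,0,0],[0.3,0,0,0,0,0]]]'; python3 -m crank '[[[0.15,0,0,0,0,0],[0.15,0,0,0,0,0],[0.15,0,0,0,0,0],[0.15,0,0,0,0,0]]]'; python3 -m crank '[[[0.15,0,0,0,0,0],[0.1,0,0,0,0,0],[0.1,0,0,0,0,0]]]' ; python3 -c "
from h import *
st()"
```

```text
time: 5.03
tool_pos: [0.6106, 0.0171, 0.0164]
tcp_rot: [-3.139, 0.117, -0.001]
wrist_force: [-1.5, 0.4, 0.7]
width: 0.7
grip_force: 0.9
time: 5.37
tool_pos: [0.6155, 0.0167, 0.0164]
tcp_rot: [-3.139, 0.116, 0.0]
wrist_force: [-2.0, -0.5, 1.5]
width: 0.703
grip_force: 1.1
time: 5.62
tool_pos: [0.6191, 0.0165, 0.0164]
tcp_rot: [-3.139, 0.116, 0.0]
wrist_force: [-2.5, -0.3, 2.7]
width: 0.704
grip_force: 1.3
t 5.6167 tcp in stop mm [-105.2 -141.9   16.4] tool yaw -4.25 tilt [-0.  0. -1.] F stop [-2.5 -0.5  2.7] w 0.7044687414856994
```

```bash
python3 -m crank '[[[0.1,0,0,0,0,0],[0.1,0,0,0,0,0],[0.1,0,0,0,0,0]]]'; python3 -m crank '[[[0.1,0,0,0,0,0],[0.1,0,0,0,0,0]]]' |grep -E 'pos|wrist'; python3 -m crank '[[[0.1,0,0,0,0,0],[0.1,0,0,0,0,0]]]'|grep -E 'pos|wrist' ; python3 -c "
from h import *
st()"
```

```text
time: 5.87
tool_pos: [0.6205, 0.0164, 0.0161]
tcp_rot: [-3.139, 0.117, 0.006]
wrist_force: [-8.4, 1.0, 6.2]
width: 0.701
grip_force: 4.4
tool_pos: [0.6205, 0.0164, 0.0156]
wrist_force: [-13.8, 2.0, 8.5]
tool_pos: [0.6205, 0.0164, 0.0154]
wrist_force: [-18.5, 1.6, 14.1]
t 6.2 tcp in stop mm [-103.8 -141.9   15.4] tool yaw -4.3 tilt [-0.012  0.001 -1.   ] F stop [-18.6   0.3  14.1] w 0.7010809268859048
```

```bash
python3 -m crank '[[[-0.5,0,0,0,0,0],[-0.8,0,0,0,0,0],[-1.5,0,0,0,0,0],[-1,0,0,0,0,0],[0,0,-3,0,0,0],[0,0,-4,0,0,0],[0,0,-4,0,0,0],[0,0,0,0,0,0]]]'; python3 -c "
from h import *
st();print(read_state()['q'])
snap('top','top1.png')
im=cv2.imread('pics/top1.png')
cv2.imwrite('pics/c1.png',cv2.resize(im[110:240,230:400],None,fx=4.5,fy=4.5,interpolation=cv2.INTER_CUBIC))"
```

```text
time: 6.87
tool_pos: [0.5947, 0.0187, 0.1359]
tcp_rot: [-3.139, 0.116, -0.026]
wrist_force: [2.5, -0.3, 1.2]
width: 0.703
grip_force: 0.0
t 6.8667 tcp in stop mm [-129.6 -141.4  135.9] tool yaw -4.25 tilt [ 0.017 -0.    -1.   ] F stop [ 2.5 -0.1  1.2] w 0.7030221740302327
[-1.04111052e-02  1.80677922e-01  1.88857465e+00 -4.41238753e-05
  1.05554179e+00  1.63456285e+00]
```

View pics/c1.png

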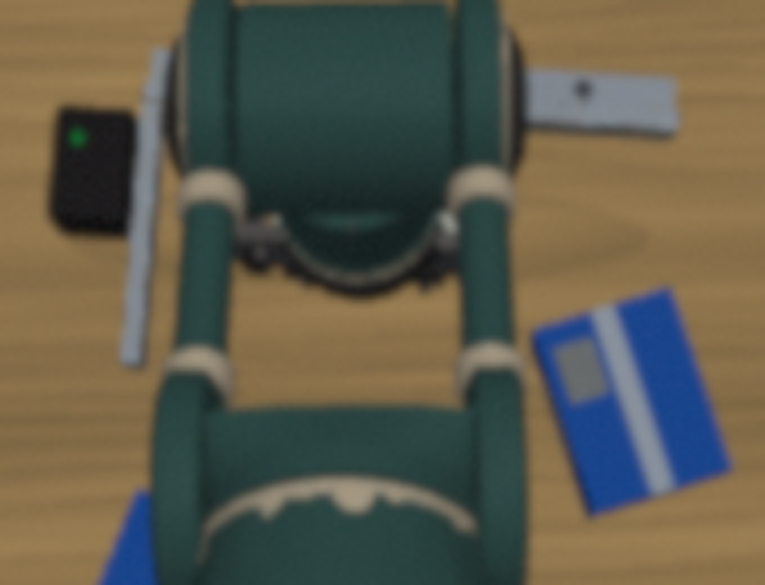

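The arm hides the carton in this top view. I'll go over to its right end with the tool turned a quarter.

```bash
python3 -m crank '[[[2,2.6,0,0,0,0],[2,2.6,0,0,0,0],[2,2.6,0,0,0,0],[2,2.6,0,0,0,0],[0,0,0,0,0,-0.121],[0,0,0,0,0,-0.121],[0,0,0,0,0,-0.121],[0,0,0,0,0,-0.121]]]' 4; python3 -m crank '[[[0,0,0,0,0,-0.121],[0,0,0,0,0,-0.121],[0,0,0,0,0,-0.121],[0,0,0,0,0,-0.121],[0,0,0,0,0,-0.121],[0,0,0,0,0,-0.121],[0,0,0,0,0,-0.121],[0,0,0,0,0,-0.121]]]' >/dev/null; python3 -m crank '[[[0,0,0,0,0,-0.121],[0,0,0,0,0,0],[0,0,0,0,0,0]]]'; python3 -c "
from h import *
st();snap('wrist','w3.png')"
```

```text
time: 7.58
tool_pos: [0.6596, -0.0913, 0.1245]
tcp_rot: [-3.074, -0.647, 0.002]
wrist_force: [-0.3, -0.7, -0.7]
width: 0.466
grip_force: 0.0
time: 8.5
tool_pos: [0.6597, -0.0908, 0.1251]
tcp_rot: [-2.303, -2.136, 0.001]
wrist_force: [-0.5, -0.4, 0.8]
width: 0.47
grip_force: 0.0
t 8.5 tcp in stop mm [ -57.2 -246.1  125.1] tool yaw 85.68 tilt [-0.001  0.    -1.   ] F stop [-0.5 -0.4  0.8] w 0.4699620799011822
```

View pics/w3.png

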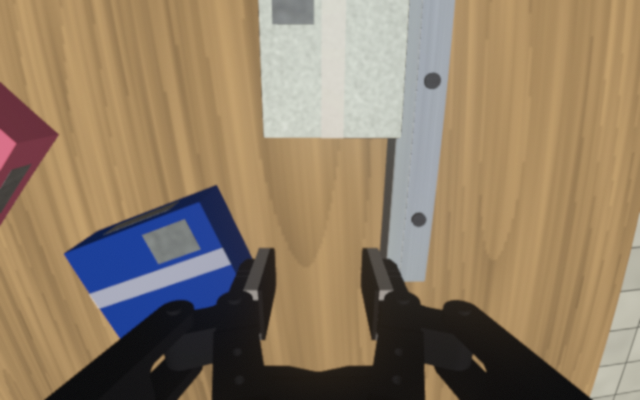

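The carton lies along the long fence with its end edge from (264,137) to (400,137). The blue box's right edge runs from (217,186) to about (250,262), close to the left finger, so I'll check that clearance.

```bash
python3 -c "
from h import *
m=camera_model('wrist')
r=Ro.from_euler('z',-4,degrees=True).as_matrix()
f=lambda L,z:((w(m,L,z)-[.7339,.1507,0])@r*1000).round(1)
print(f([(264,137),(400,137),(260,20),(407,20)],.045));print(f([(217,187),(200,205),(236,275)],.045),f([(217,187),(250,258)],.0));print(f([(397,140),(388,250)],.03))"
```

```text
[[ -92.7 -198.3   45. ]
 [  -3.2 -198.8   45. ]
 [ -91.8 -127.4   45. ]
 [  -2.8 -127.7   45. ]]
[[-127.1 -232.3   45. ]
 [-140.6 -245.4   45. ]
 [-119.7 -301.4   45. ]] [[-141.2 -245.3    0. ]
 [-118.3 -311.     0. ]]
[[  -1.6 -203.    30. ]
 [  -3.1 -288.7   30. ]]
```

```bash
python3 -m crank '[[[1.4,0.8,0,0,0,-0.005],[0,0,3,0,0,0],[0,0,3,0,0,0],[0,0,3,0,0,0],[0,0,1.9,0,0,0],[0,0,0,0,0,0],[0,0,0,0,0,0]]]'; python3 -c "
from h import *
st()"
```

```text
time: 9.13
tool_pos: [0.6682, -0.0766, 0.0156]
tcp_rot: [-2.293, -2.143, 0.003]
wrist_force: [-0.2, 0.2, -0.4]
width: 0.467
grip_force: 0.0
t 9.1333 tcp in stop mm [ -49.7 -231.4   15.6] tool yaw 86.12 tilt [-0.003  0.001 -1.   ] F stop [-0.2  0.2 -0.4] w 0.4673389052686851
```

```bash
python3 -m crank '[[[0.6,0,0,0,0,0],[0.6,0,0,0,0,0],[0.6,0,0,0,0,0],[0.5,0,0,0,0,0],[0.5,0,0,0,0,0],[0.5,0,0,0,0,0],[0.5,0,0,0,0,0],[0.5,0,0,0,0,0]]]'; python3 -m crank '[[[0.5,0,0,0,0,0],[0.5,0,0,0,0,0],[0.5,0,0,0,0,0],[0.5,0,0,0,0,0],[0.5,0,0,0,0,0],[0.5,0,0,0,0,0],[0.5,0,0,0,0,0],[0.5,0,0,0,0,0]]]' ; python3 -c "
from h import *
st()"
```

```text
time: 9.8
tool_pos: [0.6724, -0.0343, 0.0178]
tcp_rot: [2.294, 2.145, 0.0]
wrist_force: [-0.5, -2.7, 2.3]
width: 0.469
grip_force: 1.2
time: 10.47
tool_pos: [0.6747, 0.0059, 0.0172]
tcp_rot: [-2.294, -2.146, 0.0]
wrist_force: [-1.1, -2.7, 1.3]
width: 0.47
grip_force: 1.1
t 10.4667 tcp in stop mm [ -48.9 -148.6   17.2] tool yaw 86.16 tilt [-0.  0. -1.] F stop [-0.9 -2.7  1.3] w 0.47013015044141176
```

```bash
python3 -m crank '[[[0.2,0,0,0,0,0],[0.2,0,0,0,0,0],[0.15,0,0,0,0,0],[0.15,0,0,0,0,0]]]' | grep -E 'pos|wrist'; python3 -m crank '[[[0.15,0,0,0,0,0],[0.15,0,0,0,0,0],[0.1,0,0,0,0,0]]]' | grep -E 'pos|wrist'; python3 -m crank '[[[0.1,0,0,0,0,0],[0.1,0,0,0,0,0],[0.1,0,0,0,0,0]]]' | grep -E 'pos|wrist'
```

```text
tool_pos: [0.6752, 0.0124, 0.0172]
wrist_force: [-0.2, -2.1, 1.6]
tool_pos: [0.6754, 0.0164, 0.0172]
wrist_force: [-0.0, -1.3, 0.8]
tool_pos: [0.6756, 0.0194, 0.0172]
wrist_force: [0.0, -0.7, 0.3]
```

```bash
python3 -m crank '[[[0.1,0,0,0,0,0],[0.1,0,0,0,0,0],[0.1,0,0,0,0,0]]]' | grep -E 'pos|wrist'; python3 -m crank '[[[0.1,0,0,0,0,0],[0.1,0,0,0,0,0]]]' | grep -E 'pos|wrist';  python3 -c "
from h import *
st();snap('wrist','w4.png')"
```

```text
tool_pos: [0.6758, 0.0221, 0.0172]
wrist_force: [0.2, -6.2, -0.3]
tool_pos: [0.6756, 0.0222, 0.0172]
wrist_force: [-1.3, -11.1, 1.0]
t 11.7167 tcp in stop mm [ -49.2 -132.3   17.2] tool yaw 86.19 tilt [-0.001 -0.003 -1.   ] F stop [ -0.5 -11.2   1. ] w 0.46721649986683755
```

View pics/w4.png

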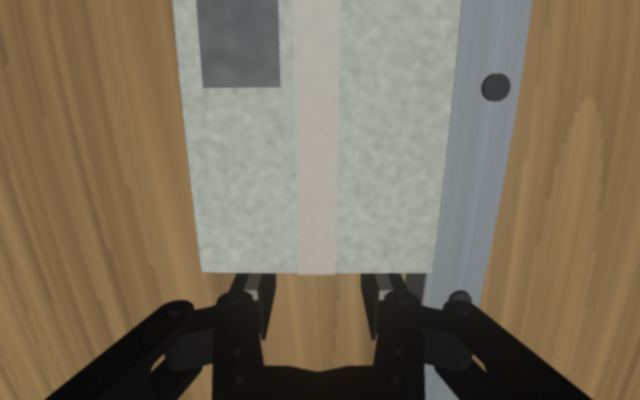

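The carton's end has met the short fence: the force is rising while the TCP no longer moves. I'll press slightly more, retreat, then make a final x press to confirm it is flush against the long fence.

```bash
python3 -m crank '[[[0.1,0,0,0,0,0],[0.1,0,0,0,0,0],[0,0,0,0,0,0]]]' | grep -E 'pos|wrist'; python3 -m crank '[[[-0.4,0,0,0,0,0],[-0.8,0,0,0,0,0],[-1.4,0,0,0,0,0],[-0.4,0,0,0,0,0],[0,0,-3,0,0,0],[0,0,-4,0,0,0],[0,0,-4,0,0,0],[0,0,0,0,0,0]]]' | grep -E 'pos|wrist'; python3 -m crank '[[[2.4,-2,0,0,0,0],[2.4,-2,0,0,0,0],[2.4,-2,0,0,0,0],[2.4,-2,0,0,0,0],[0,0,0,0,0,0.121],[0,0,0,0,0,0.121],[0,0,0,0,0,0.121],[0,0,0,0,0,0.121]]]' 5 >/dev/null;  python3 -m crank '[[[0,0,0,0,0,0.121],[0,0,0,0,0,0.121],[0,0,0,0,0,0.121],[0,0,0,0,0,0.121],[0,0,0,0,0,0.121],[0,0,0,0,0,0.121],[0,0,0,0,0,0.121],[0,0,0,0,0,0.121]]]' >/dev/null; python3 -m crank '[[[0,0,0,0,0,0.121],[0,0,0,0,0,0],[0,0,0,0,0,0]]]' ;python3 -c "
from h import *
st();snap('wrist','w5.png')"
```

```text
tool_pos: [0.6754, 0.0222, 0.0172]
wrist_force: [-2.6, -14.1, 2.0]
tool_pos: [0.6806, -0.0041, 0.1378]
wrist_force: [2.1, -0.1, 0.7]
time: 14.27
tool_pos: [0.6009, 0.0974, 0.1273]
tcp_rot: [-3.14, 0.104, -0.0]
wrist_force: [-0.3, 0.4, -0.9]
width: 0.59
grip_force: 0.0
t 14.2667 tcp in stop mm [-129.   -62.5  127.3] tool yaw -3.78 tilt [ 0.  0. -1.] F stop [-0.4  0.4 -0.9] w 0.5901965002130022
```

View pics/w5.png

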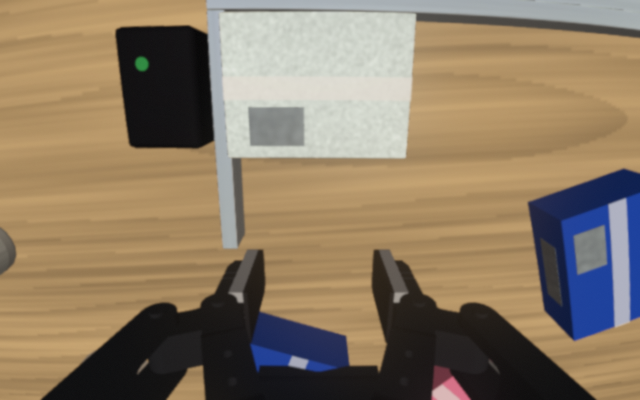

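The carton sits in the corner, with its left edge at the short fence (u≈222–232) and its top edge along the long fence (v≈12). One gentle confirming press in x follows.

```bash
python3 -m crank '[[[0,0.2,0,0,0,0.007],[0,0,3,0,0,0],[0,0,3,0,0,0],[0,0,3,0,0,0],[0,0,2,0,0,0],[0,0,0,0,0,0],[0.7,0,0,0,0,0],[0.6,0,0,0,0,0]]]' | grep -E 'pos|wrist'; python3 -m crank '[[[0.3,0,0,0,0,0],[0.3,0,0,0,0,0],[0.2,0,0,0,0,0],[0.2,0,0,0,0,0]]]' | grep -E 'pos|wrist'; python3 -m crank '[[[0.1,0,0,0,0,0],[0.1,0,0,0,0,0],[0.1,0,0,0,0,0]]]' | grep -E 'pos|wrist';python3 -c "
from h import *
st()"
```

```text
tool_pos: [0.6153, 0.0945, 0.0187]
wrist_force: [0.9, 0.0, 0.8]
tool_pos: [0.6241, 0.0939, 0.0184]
wrist_force: [-2.8, -0.5, 1.9]
tool_pos: [0.6261, 0.0935, 0.0172]
wrist_force: [-2.5, -0.0, 1.1]
t 15.5667 tcp in stop mm [-103.6  -64.6   17.2] tool yaw -4.36 tilt [-0.001 -0.    -1.   ] F stop [-2.5 -0.2  1.1] w 0.5815666947233752
```

```bash
python3 -m crank '[[[0.1,0,0,0,0,0],[0.1,0,0,0,0,0],[0.1,0,0,0,0,0]]]' | grep -E 'pos|wrist'; python3 -m crank '[[[0.1,0,0,0,0,0],[0.1,0,0,0,0,0],[0,0,0,0,0,0]]]' | grep -E 'pos|wrist'
```

```text
tool_pos: [0.627, 0.0934, 0.0168]
wrist_force: [-10.1, 0.8, 8.1]
tool_pos: [0.6269, 0.0934, 0.0165]
wrist_force: [-13.3, 1.8, 9.8]
```

```bash
python3 -m crank '[[[-0.4,0,0,0,0,0],[-0.8,0,0,0,0,0],[-1.4,0,0,0,0,0],[0,0,-3,0,0,0],[0,0,-4,0,0,0],[0,0,-4,0,0,0],[0,0,-4,0,0,0],[0,4,0,0,0,0]]]' | grep -E 'pos|wrist'; python3 -m crank '[[[0,4,0,0,0,0],[0,4,0,0,0,0],[0,4,0,0,0,0],[0,4,0,0,0,0],[0,4,0,0,0,0],[0,4,0,0,0,0],[0,4,0,0,0,0],[0,4,0,0,0,0]]]' >/dev/null; python3 -m crank '[[[0,4,0,0,0,0],[0,0,0,0,0,0],[0,0,0,0,0,0]]]' | grep -E 'time|pos|wrist'; python3 -c "
from h import *
im,m=snap('top','top2.png')
cv2.imwrite('pics/c2.png',cv2.resize(im[110:235,230:400],None,fx=4.5,fy=4.5,interpolation=cv2.INTER_CUBIC))"
```

```text
tool_pos: [0.6099, 0.0604, 0.1783]
wrist_force: [3.6, -0.4, 2.5]
time: 17.65
tool_pos: [0.5748, -0.3064, 0.1672]
wrist_force: [-0.1, 0.5, 0.2]
```

View pics/c2.png

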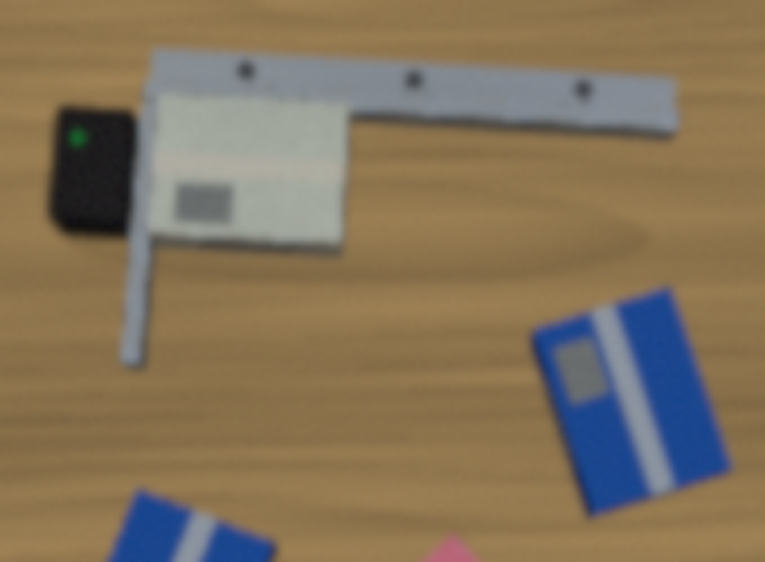

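The close-up shows the carton's top corners at (158,94), (350,103), (342,247) and (150,236), parallel to both fences and tucked into the corner. The bystander boxes haven't moved and the arm is clear. I'll do one numeric check before handing in.

Run:
```python
from h import *
m=camera_model('top')
f=lambda L:[(u/4.5+230-.4,v/4.5+110-.4) for u,v in L]
geo(m,f([(158,94),(350,103),(342,247),(150,236)]),f([(162,98),(677,123)]),f([(160,100),(143,362)]))
```

```text
stop yaw [-4.1920739  -3.79806245] o [0.73389691 0.15073635] carton [0.68158638 0.09276685] yaw [-4.50400517 -3.70040129] size 0.12018220694592002 0.09181880411339276
carton in stop mm [-47.933002   -61.63831643] corners in stop mm
 [[  -2.    -0.8]
 [  -2.1 -121.7]
 [ -94.4 -121.8]
 [ -93.2   -2.3]]
```

```bash
python3 -c "
from workcell import *
print(finish_job())"
```

```text
the job is handed in; nothing more can be done
None
```

I pushed the carton flush into the inner corner of the stop (square to both fences, about 2–3 mm from nominal by camera, within calibration error), pressing with at most about 23 N, and handed the job in after about 18 s with the arm clear; I saw no sign of the bystanders being touched, but did not re-check the small carton, jar and tape at the end.

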